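Start the dry block heater with fingertip touches

TASK

Get the dry block heater running, in this order: press down the one tube that stands proud in the front row until it is fully home like its neighbours, push the lid shut, press the raised near half of the mains rocker at the front left so that the switch rocks over, then press the round start key at the front right down and let it go. Use light fingertip pushes only and do not slam the lid: nothing is to be pulled up, lifted or carried, and the things standing about on the bench stay as they are.

Things in the scene. Friction and masses are not known exactly. Their poses are not given: they have to be found in the camera images.
- block_heater: dry block heater, fixed: white box 205 x 170 mm, grey control deck in front (x -105 to -34 mm, top z 55 mm), then an aluminium block (top z 81 mm, rim z 85 mm), grey lid hinged at the rear, open. Origin under its middle; x points to its rear, y to its left seen from the front. Wells at x -4 (front row) and 46 mm, y -42, 0, 42 mm; one rear tube, at y -42 mm, is no concern
- proud_cap_top (a point): centre of the flat cap top of the tube that stands proud: always in one of the three wells of the front row, which one changes. All tubes have the same blue cap, 21 mm across and 14 mm high; a tube that is home has its cap's underside on the block, cap top 95 mm above the bench. The other two front tubes are home already
- proud_tube (a joint): how far the proud tube stands above its home position (m): 0 when home, 0.014 to 0.020 at the start. It slides straight down with a friction of about 4 N, stays where it is left and stops hard at 0; it can also be pulled up, which is wrong
- heater_lid (a joint): angle of the lid (rad): 0 shut, 1.05 to 1.3 at the start. The lid is a shallow hollow cover 125 mm long and 160 mm wide, 31 mm high; stiff hinge (0.16 N m), stays at any angle; closes by pushing its outer face down and to the front, 2 to 3 N near its front edge. Shut, it rests on a soft gasket and gives 2 to 3 mm more at 7 N, 5 mm at most
- lid_hinge (a point): middle of the lid's hinge axis, which runs along the heater's y; 88.5 mm above the bench, at x = 88.5 mm of the heater
- lid_edge (a point): middle of the lid's outer front edge: 117 mm from the hinge axis along the lid and 31 mm above it when shut, so straight above the front rim; when the lid is open it is its highest part. A 12 mm lip sticks out below it
- rocker (a joint): angle of the mains rocker (rad): 0 off (near half, towards the front, stands up at a slant), 0.32 fully over (near half level, far half up). It stays where it is left; takes about 3.5 N 10 mm from its middle
- rocker_raised_half (a point): middle of the top face of the rocker's near half, 10 mm from the rocker's axis towards the heater's front. The black rocker is 34 mm long along the heater's x and 22 mm wide, in a black bezel whose top is 57.5 mm above the bench; fully over, this point is about 60.5 mm above the bench
- start_key (a joint): how far the round start key is pressed in (m): 0 up, 0.004 fully down. It springs back; starts to move at about 1.2 N, fully down at about 5 N
- start_key_top (a point): middle of the top of the start key, a round grey key 26 mm across, its top 63.5 mm above the bench; the flat black bezel round it is at 57.5 mm
- vial_1: bystander: vial with a black cap, 28 mm across, 60 mm high, left of the heater; origin under its middle
- vial_4: bystander: vial with a black cap, 28 mm across, 60 mm high, left of the heater; origin under its middle
- dropper_1: bystander: brown dropper bottle, 34 mm across, 97 mm high, behind to the right; origin under its middle
- dropper_2: bystander: brown dropper bottle, 34 mm across, 97 mm high, behind to the right; origin under its middle
- timer: bystander: white lab timer lying flat, 66 x 66 x 18 mm; origin under its middle
- marker_2: bystander: marker pen lying flat, 125 mm long, 14 mm high; origin under its middle
- tape_roll: bystander: roll of tape lying flat, 64 mm across, 19 mm high; origin under its middle
- spatula_2: bystander: steel spatula lying flat, 150 mm long, 5 mm high; origin under its middle

How it is judged:
On the way, in this order (a step that is already met when the one before it is completed fails the run):
1. the proud tube is pressed home (within 2 mm) (value of joint proud_tube below 0.002 m and value of joint heater_lid above 0.5 rad), for 0.1 s.
2. the lid is pushed shut (within 0.04 rad) (value of joint heater_lid below 0.04 rad and value of joint rocker below 0.1 rad), for 0.2 s.
3. the mains rocker is rocked over (past 0.27 rad) (value of joint rocker above 0.27 rad and value of joint heater_lid below 0.04 rad), for 0.2 s.
4. the start key is pressed by the fingers (over 2.5 mm) (value of joint start_key above 0.0025 m and contact force between the fingers and block_heater above 0.5 N), for 0.05 s.
At the end, for the whole second after the job is handed in: the tube is home within 2 mm, the lid shut within 0.04 rad, the rocker over past 0.27 rad and the start key up again (within 1 mm) (all of step 3 and value of joint proud_tube below 0.002 m and value of joint start_key below 0.001 m); the robot touches nothing.
It fails at once if a step out of order: the lid brought down over the proud tube, the rocker switched while the lid is open, or the start key pressed before the rocker is over ((value of joint heater_lid below 0.5 rad and value of joint proud_tube above 0.004 m) or (value of joint rocker above 0.2 rad and value of joint heater_lid above 0.1 rad) or (value of joint start_key above 0.002 m and value of joint rocker below 0.2 rad)).
It fails at once if the proud tube is pulled up (over 25 mm above home) or the lid lifted further open (over 1.42 rad) (value of joint proud_tube above 0.025 m or value of joint heater_lid above 1.42 rad).
It fails at once if the lid is slammed (closing faster than 3.5 rad/s in its last 0.3 rad) (value of joint heater_lid below 0.3 rad and velocity of joint heater_lid below -3.5 rad/s).
It fails at once if the fingers push on anything harder than 35 N (contact force between the fingers and anything else above 35 N).
It fails at once if a bystander is moved over 30 mm, lifted or knocked over (distance of any of vial_1, vial_4, dropper_1, dropper_2, timer, marker_2, tape_roll, spatula_2 from where it was at the start of the episode above 0.03 m or angle between any of vial_1, vial_4, dropper_1, dropper_2's own z axis and vertical above 0.5 rad).
It also fails if it takes over 64 s, if anything falls off the work surface, if the arm or the gripper's body presses on something with over 40 N, if the wrist force passes 120 N, or if a joint passes its speed limit or range.

ROBOT

A 6-joint arm with a two-finger parallel gripper is mounted at the origin on a cart in front of the work surface, level with it; the furniture and walls round the work are solid. World frame = base frame: x ahead of the robot, y to its left, z up, the work surface at z = 0. Lengths are in m, angles in rad, forces in N, time in s.
With the tool pointing down it reaches from about 0.3 to 0.875 m from the base axis. Payload 6.4 kg.
Tool frame: the origin (TCP) lies at the very end of the fingers, on their centre line; the grasp point (between the pads) lies 19 mm behind it; z points along the fingers, y is the line along which they close (so a half turn about z gives the same grasp; the last joint's range is limited). The gripper opens to 85 mm and grips with 20 to 120 N. Pads are 22 mm wide; open, the fingers measure 114 mm over their backs; the gripper's body (76 mm by 85 mm) begins 54 mm behind the grasp point. The pads swing forward as they close: fully open they stand 13 mm farther back than shut.
Start: joints at [-1.355, 0.181, 1.607, -0, 1.354, -0.206], TCP at [0.235, -0.525, 0.231] pointing down, gripper open.
Joint ranges: [-2.99, 2.99], [-0.89, 2.07], [0.3, 2.58], [-1.14, 4.28], [0, 2.63], [-3.12, 3.12]. Speed limits (rad/s): [2.57, 2.57, 3.01, 3.14, 3.14, 3.14].

INTERFACE

Orientations are given as a unit quaternion [w, x, y, z].
In Python, from bench import ctrl gives the robot as it stands.
- The arm moves only by the tool jog_arm, never from a script. Its argument "series" is a list that holds one entry, the list of rows, each a list of 7 numbers: the shift along the tool's x, y, z in mm, then the turn, a rotation vector about the tool's x, y, z in rad, then the finger opening in mm, from 0 to 85.4. In form: [[[tx, ty, tz, rx, ry, rz, gripper], ...]]. A call has exactly 10 rows; each row shifts and turns the commanded pose from where the row before left it, along the tool's axes as they then stand; what a row does not reach is not made up. A row lasts 1/10 s, in which the tool goes at most 50 mm and 8.59 degrees, less where a joint would pass 70% of its speed; a pose out of reach is approached as far as the arm can. A call with a gripper value outside its range is refused whole. The fingers move at their own pace and stop on an object; the grip force is fixed at half the most. Time passes only in rows, so rows that do not move let the fingers close, or fill a call up. It gives the time, the measured TCP pose, the force, the opening and the grip force at its end, in the units of the state.
- ctrl.get_obs(): the state, without advancing time (a new reading comes with each control period).
- ctrl.camera(name): name is "side" or "top"; returns a dict with "frame" (420x560x3 uint8, blue, green, red), "z_map" (420x560 float32, m along the optical axis (not along the pixel's ray), 0 where there is no reading), "fx", "fy", "cx", "cy" (pixels), "k1" (the pictures are not rectified: a ray, as slopes to the right and down, at radius r is drawn at 1 + k1 r^2 times it, then the intrinsics apply), "xyz" and "rotation" of the camera in the world. Camera axes: x right, y down, z forward; pixel columns grow to the right and rows downward; lengths in m; the calibration is good to about 2 mm. A picture is of the moment at which its call begins.
- ctrl.hand_in(): hands the job in; it is judged then, once.
The state is a dict: "time_s": time; "q": joint angles; "dq": joint speeds; "joint_efforts": joint torques, N m; "eef_pos": TCP position; "eef_rot": TCP orientation; "wrist_force": force on the tool from outside, world axes, zero at the start; "torque": the same for the moment, N m; "opening": opening from 0.0 (shut) to 1.0 (fully open); "grasp_force": force on a finger pad.
Only numpy, scipy, OpenCV 4.12 (cv2) and the standard library are available. Lean on these libraries where they do the work, as an engineer would, in place of code of your own. Each camera call takes 0.05 s, during which the arm holds its last target. There are 200 camera calls.

## Working session

There is one attempt and no reset: what is moved stays moved. The work goes in short steps, Python scripts to look and compute and a tool call to move; the robot and the scene stay as the last step left them, time stands still between calls to the robot, and variables do not carry over. Pictures are saved under pics/ and viewed, at most 10 in all, crops included, and the job is handed in when it is done.

Besides the shell and the picture viewer there is one more tool, called after "Emit:" by a JSON object that holds its "method" and its "body". jog_arm: Moves the arm, as the interface text tells. Its arguments: {"type":"object","properties":{"series":{"type":"array"}},"required":["series"]}

```bash
ls; mkdir -p pics
cat > h.py <<'E'
from bench import ctrl
import numpy as np, cv2
def pts(c):
    "world xyz for each pixel from z_map"
    h,w=c["z_map"].shape
    K=np.array([[c["fx"],0,c["cx"]],[0,c["fy"],c["cy"]],[0,0,1.]])
    u,v=np.meshgrid(np.arange(w),np.arange(h))
    p=np.stack([u,v],-1).reshape(-1,1,2).astype(float)
    n=cv2.undistortPoints(p,K,np.array([c["k1"],0,0,0,0.])).reshape(h,w,2)
    d=np.dstack([n,np.ones((h,w))])
    R=np.array(c["rotation"]).reshape(3,3)
    return d*c["z_map"][...,None]@R.T+np.array(c["xyz"]), d@R.T
E
python3 - <<'E'
from h import *
for n in("top","side"):
    c=ctrl.camera(n);cv2.imwrite(f"pics/{n}0.png",c["frame"])
    np.savez(f"{n}0.npz",**c)
    print(n,{k:c[k] for k in("fx","fy","cx","cy","k1","xyz","rotation")},(c["z_map"]>0).mean())
print(ctrl.get_obs())
E
```

```text
pics
top {'fx': 527.5737617072847, 'fy': 527.5737617072847, 'cx': 282.6708606356437, 'cy': 207.94262364161779, 'k1': -0.003074475710020428, 'xyz': array([0.41284126, 0.13576134, 1.47856685]), 'rotation': array([-0.05020533,  0.71385744, -0.69736114,  0.03967906])} 0.9957227891156463
side {'fx': 412.5279591389368, 'fy': 412.5279591389368, 'cx': 281.3183561870448, 'cy': 205.14665809865573, 'k1': -0.014536401633868509, 'xyz': array([0.25270981, 0.98739397, 0.69346402]), 'rotation': array([ 0.09207554, -0.1783986 ,  0.85631871, -0.47583013])} 0.9959736394557823
{'time_s': 0.1, 'q': array([-1.35530094e+00,  1.81446752e-01,  1.60788107e+00, -6.22003024e-06,
        1.35384761e+00, -2.06293060e-01]), 'dq': array([ 2.94618668e-03, -2.19703290e-03, -4.43648767e-03,  1.40961797e-05,
       -1.30347004e-03,  5.99159389e-05]), 'joint_efforts': array([ 9.07004487e-04, -4.45874012e+01, -3.52236664e+01, -1.87852829e-04,
        4.09216475e-03,  2.16288265e-05]), 'eef_pos': array([ 0.23531024, -0.52410262,  0.23049853]), 'eef_rot': array([-7.91369521e-04,  9.77843667e-01,  2.09334988e-01, -6.67786197e-06]), 'wrist_force': array([-0.66933215, -0.73211458,  0.64158064]), 'torque': array([0.04333432, 0.00933798, 0.0054187 ]), 'grasp_force': 0.0, 'opening': 0.9981951172724168}
```

View pics/top0.png

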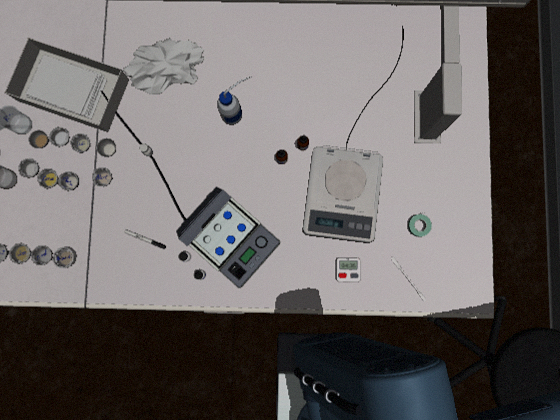

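View pics/side0.png

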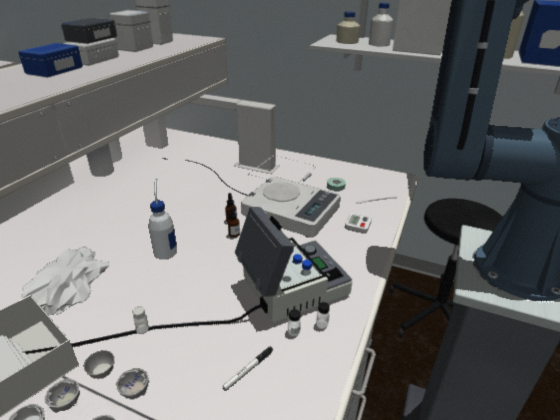

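The top view shows the heater around (228,238), with the rocker near (238,270) and the start key near (262,242). The front faces down-right. The side view shows the lid open at (265,250) and two vials beside the heater.

```bash
sed -i 's/R=np.array(c\["rotation"\]).reshape(3,3)/q=np.array(c["rotation"]);R=Rot.from_quat(q[[1,2,3,0]]).as_matrix()/; s/^import numpy.*/&\nfrom scipy.spatial.transform import Rotation as Rot/' h.py
python3 - <<'E'
from h import *
c=dict(np.load("top0.npz"));P,D=pts(c)
f=c["frame"];cv2.imwrite("pics/crop0.png",cv2.resize(f[180:295,165:290],None,fx=5,fy=5,interpolation=cv2.INTER_CUBIC)[:600])
hsv=cv2.cvtColor(f,cv2.COLOR_BGR2HSV)
m=cv2.inRange(hsv,(100,120,80),(125,255,255));m[:180]=0;m[:,:165]=0;m[295:]=0;m[:,290:]=0
n,l,s,ce=cv2.connectedComponentsWithStats(m)
for i in range(1,n):
    if s[i,4]>8: print(ce[i],s[i],np.median(P[l==i],0).round(4),np.percentile(P[l==i][:,2],[10,90]).round(3))
print("z table",P[280,200],P[280,100])
for u,v in[(238,270),(262,242),(210,200),(247,257),(250,225)]:print(u,v,P[v,u].round(4))
c=dict(np.load("side0.npz"));P,D=pts(c);f=c["frame"]
hsv=cv2.cvtColor(f,cv2.COLOR_BGR2HSV)
m=cv2.inRange(hsv,(100,120,80),(125,255,255));m[:240]=0;m[:,:280]=0;m[300:]=0;m[:,350:]=0
n,l,s,ce=cv2.connectedComponentsWithStats(m)
for i in range(1,n):
    if s[i,4]>8: print(ce[i],s[i],np.median(P[l==i],0).round(4),np.percentile(P[l==i][:,2],[10,90]).round(3))
cv2.imwrite("pics/crop1.png",cv2.resize(f[190:340,220:370],None,fx=4,fy=4,interpolation=cv2.INTER_CUBIC))
E
```

```text
[227.02173913 214.84782609] [224 211   8   8  46] [0.5675 0.3054 0.0952] [0.089 0.099]
[241.2244898  227.14285714] [238 224   8   8  49] [0.5363 0.2668 0.0955] [0.09 0.1 ]
[230.4375 239.0625] [227 236   8   8  48] [0.5041 0.2939 0.0956] [0.092 0.1  ]
[218.94117647 250.68627451] [215 247   9   8  51] [0.4716 0.3208 0.1095] [0.105 0.113]
z table [0.39449774 0.38349632 0.01055495] [0.3875883  0.66307847 0.00530593]
238 270 [0.4241 0.2743 0.0619]
262 242 [0.4999 0.2121 0.0679]
210 200 [0.5915 0.3352 0.2018]
247 257 [0.4596 0.2523 0.0507]
250 225 [0.5435 0.2445 0.0825]
[302.7037037  260.37037037] [293 254  19  14 108] [0.4786 0.3114 0.1047] [0.093 0.11 ]
```

View pics/crop0.png

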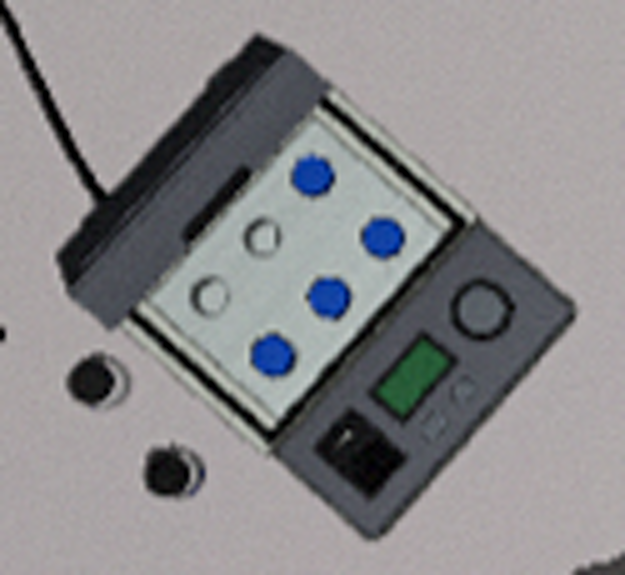

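View pics/crop1.png

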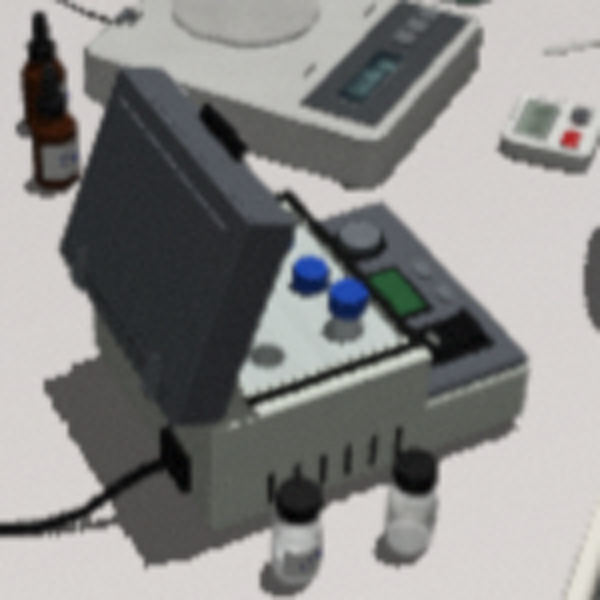

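The crops show the proud tube as the front row's left one: crop0 (273,355), and the lifted cap with shadow in crop1 (347,300). The rocker is at crop0 (360,453), the key at (482,309). Next I fit the heater frame and the lid angle.

Run:
```python
from h import *
from scipy.optimize import brentq
c=dict(np.load("top0.npz"));P,D=pts(c);C=np.array(c["xyz"])
def ray(u,v,z):
    d=cv2.remap(D.astype(np.float32),np.float32([[u]]),np.float32([[v]]),cv2.INTER_LINEAR)[0,0]
    return C+d*(z-C[2])/d[2]
a=ray(241.2,227.1,.095);m=ray(230.4,239.06,.095);r=ray(227.0,214.85,.095)
for p in(a,m,r,ray(218.94,250.69,.1095)):print(p.round(4))
y=(m-a)[:2];yaw1=np.arctan2(-y[0],y[1]);x=(r-a)[:2];yaw2=np.arctan2(x[1],x[0]);print(yaw1,yaw2)
yp=(ray(218.94,250.69,.1095)-a)[:2];print(np.arctan2(-yp[0],yp[1]))
yaw=np.arctan2(-yp[0],yp[1])*.5+.3*yaw1+.2*yaw2
R=np.array([[np.cos(yaw),-np.sin(yaw)],[np.sin(yaw),np.cos(yaw)]])
o=np.mean([a[:2]-R@[-.004,-.042],m[:2]-R@[-.004,0],r[:2]-R@[.046,-.042]],0);print("yaw",yaw,"o",o)
np.savez("hf.npz",R=R,o=o,yaw=yaw)
H=lambda p:np.r_[R.T@(p[:2]-o),p[2]].round(4)
print("key",H(ray(261.4,241.8,.0635)),"rock",H(ray(237,270.6,.0595)))
for n in("top","side"):
    P,_=pts(dict(np.load(n+"0.npz")))
    Q=P.reshape(-1,3).copy();Q[:,:2]=(Q[:,:2]-o)@R
    k=(abs(Q[:,1])<.075)&(Q[:,0]>-.05)&(Q[:,0]<.18)&(Q[:,2]>.13)&(Q[:,2]<.3);Q=Q[k]
    t=Q[Q[:,2]>np.percentile(Q[:,2],99)-.004];e=np.median(t,0);print(n,len(Q),"edge",e,Q[:,2].max())
    print("th from z",brentq(lambda t:.0885+.117*np.sin(t)+.031*np.cos(t)-e[2],.8,1.35) if e[2]<.2105 else None)
    # outer face line
    b=np.linalg.lstsq(np.c_[Q[:,2],np.ones(len(Q))],Q[:,0],rcond=None)[0];print("slope",np.arctan2(1,-b[0]),Q.min(0),Q.max(0))
```

```text
[0.5362 0.2666 0.095 ]
[0.504  0.2939 0.095 ]
[0.5678 0.3053 0.095 ]
[0.4722 0.3209 0.1095]
0.8679484652889228 0.885204979009433
0.8672939426080352
yaw 0.8710725066925811 o [0.50645891 0.29692011]
key [-0.0672 -0.049   0.0635] rock [-0.0692  0.0516  0.0595]
top 1074 edge [0.07238351 0.00162193 0.21184076] 0.21688784448350118
th from z None
slope 1.0055543048580518 [ 0.04961111 -0.07489679  0.13032249] [0.11037097 0.07499793 0.21688784]
side 1955 edge [0.07124231 0.00427571 0.20740524] 0.21235936052809729
th from z 1.1238228035227833
slope 1.0694676776637442 [ 0.04603937 -0.07496222  0.13027545] [0.10676668 0.07498537 0.21235936]
```

Emit:
{"method": "jog_arm", "body": {"series": [[[0, 0, -8, 0, 0, -0.113, 0], [0, 0, -8, 0, 0, -0.113, 0], [0, 0, -8, 0, 0, -0.113, 0], [0, 0, -8, 0, 0, -0.113, 0], [0, 0, 0, 0, 0, 0, 0], [0, 0, 0, 0, 0, 0, 0], [0, 0, 0, 0, 0, 0, 0], [0, 0, 0, 0, 0, 0, 0], [0, 0, 0, 0, 0, 0, 0], [0, 0, 0, 0, 0, 0, 0]]]}}

```text
time_s: 1.1
eef_pos: [0.2354, -0.5246, 0.2631]
eef_rot: [-0.0, 0.906, 0.423, 0.0]
wrist_force: [0.0, 0.1, -0.8]
opening: 0.0
grasp_force: 0.0
```

Emit:
{"method": "jog_arm", "body": {"series": [[[40, -18, 0, 0, 0, 0, 0], [40, -18, 0, 0, 0, 0, 0], [40, -18, 0, 0, 0, 0, 0], [40, -18, 0, 0, 0, 0, 0], [40, -18, 0, 0, 0, 0, 0], [40, -18, 0, 0, 0, 0, 0], [40, -18, 0, 0, 0, 0, 0], [40, -18, 0, 0, 0, 0, 0], [40, -18, 0, 0, 0, 0, 0], [40, -18, 0, 0, 0, 0, 0]]]}}

```text
time_s: 2.1
eef_pos: [0.3543, -0.1008, 0.2636]
eef_rot: [0.001, 0.906, 0.423, 0.0]
wrist_force: [0.4, -0.3, -0.2]
opening: 0.001
grasp_force: 0.0
```

```bash
cat >> h.py <<'E'
def st(*targets):
    "heater-frame TCP; tool-frame shift to heater-frame targets (mm)"
    f=np.load("hf.npz");o=ctrl.get_obs();q=o["eef_rot"];T=Rot.from_quat(q[[1,2,3,0]])
    W=np.eye(3);W[:2,:2]=f["R"];p=o["eef_pos"];O=np.r_[f["o"],0]
    print("t",round(o["time_s"],2),"heater mm",(W.T@(p-O)*1e3).round(1),"F",(W.T@o["wrist_force"]).round(1),"q",o["q"].round(2))
    print("tool axes in heater\n",(W.T@T.as_matrix()).round(3))
    for t in targets: print(t,"->",(T.inv().apply(W@(np.array(t)/1e3)+O-p)*1e3).round(1))
E
python3 -c "
from h import *
st((1,42,230))"
```

```text
t 2.1 heater mm [-402.2 -139.7  263.6] F [ 0.  -0.4 -0.2] q [-0.6  -0.36  2.04  0.    1.46  0.1 ]
tool axes in heater
 [[ 1.     0.002  0.   ]
 [ 0.002 -1.    -0.001]
 [ 0.     0.001 -1.   ]]
(1, 42, 230) -> [ 403.5 -181.1   33.5]
```

Emit:
{"method": "jog_arm", "body": {"series": [[[45, -20, 0, 0, 0, 0, 0], [45, -20, 0, 0, 0, 0, 0], [45, -20, 0, 0, 0, 0, 0], [45, -20, 0, 0, 0, 0, 0], [45, -20, 0, 0, 0, 0, 0], [45, -20, 0, 0, 0, 0, 0], [45, -20, 0, 0, 0.12, 0, 0], [45, -20, 0, 0, 0.12, 0, 0], [40, -20, 10, 0, 0.11, 0, 0], [0, 0, 0, 0, 0, 0, 0]]]}}

```text
time_s: 3.1
eef_pos: [0.4723, 0.3233, 0.2679]
eef_rot: [-0.075, 0.892, 0.418, 0.158]
wrist_force: [0.3, -0.7, -0.9]
opening: -0.001
grasp_force: 0.0
```

```bash
python3 -c "
from h import *
st((1,42,150),(1,42,125),(1,42,99))"
```

```text
t 3.1 heater mm [ -1.8  43.1 267.9] F [-0.3 -0.7 -0.9] q [ 0.28 -0.08  1.85  0.22  1.09  0.9 ]
tool axes in heater
 [[ 0.939  0.005  0.345]
 [ 0.004 -1.     0.003]
 [ 0.345 -0.002 -0.939]]
(1, 42, 150) -> [-38.1   1.3 111.6]
(1, 42, 125) -> [-46.7   1.4 135.1]
(1, 42, 99) -> [-55.7   1.4 159.5]
```

Emit:
{"method": "jog_arm", "body": {"series": [[[-9, 0, 27, 0, 0, 0, 0], [-9, 0, 27, 0, 0, 0, 0], [-9, 0, 27, 0, 0, 0, 0], [-10, 0, 27, 0, 0, 0, 0], [-10, 1, 27, 0, 0, 0, 0], [0, 0, 0, 0, 0, 0, 0], [0, 0, 0, 0, 0, 0, 0], [0, 0, 0, 0, 0, 0, 0], [0, 0, 0, 0, 0, 0, 0], [0, 0, 0, 0, 0, 0, 0]]]}}

```text
time_s: 4.1
eef_pos: [0.4765, 0.3219, 0.1271]
eef_rot: [-0.073, 0.892, 0.417, 0.159]
wrist_force: [1.1, -0.3, -0.2]
opening: -0.001
grasp_force: 0.0
```

```bash
python3 -c "
from h import *
st((1,42,99))
a=ctrl.camera('side')['frame'][150:350,200:400];b=ctrl.camera('top')['frame'][180:290,170:280]
cv2.imwrite('pics/p1.png',np.hstack([cv2.resize(x,(400,400),interpolation=cv2.INTER_CUBIC) for x in(a,b)]))"
```

```text
t 4.1 heater mm [ -0.2  39.  127.1] F [ 0.5 -1.  -0.2] q [0.28 0.1  1.97 0.27 0.79 0.81]
tool axes in heater
 [[ 0.939  0.003  0.345]
 [ 0.003 -1.    -0.   ]
 [ 0.345  0.001 -0.939]]
(1, 42, 99) -> [-8.6 -3.1 26.8]
```

View pics/p1.png

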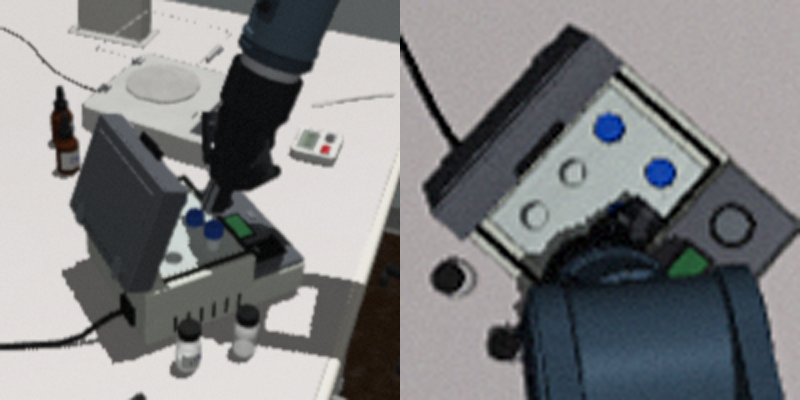

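The fingertip hangs just above and behind the proud cap, side crop (213,228), with the body clear of the lid. I'll press down now.

Emit:
{"method": "jog_arm", "body": {"series": [[[0, -3, 0, 0, 0, 0, 0], [-2, 0, 5.6, 0, 0, 0, 0], [-2, 0, 5.6, 0, 0, 0, 0], [-1, 0, 3, 0, 0, 0, 0], [-1, 0, 3, 0, 0, 0, 0], [-1, 0, 3, 0, 0, 0, 0], [-0.7, 0, 1.9, 0, 0, 0, 0], [-0.7, 0, 1.9, 0, 0, 0, 0], [0, 0, 0, 0, 0, 0, 0], [0, 0, 0, 0, 0, 0, 0]]]}}

```text
time_s: 5.2
eef_pos: [0.4737, 0.3237, 0.1]
eef_rot: [-0.074, 0.892, 0.417, 0.158]
wrist_force: [-0.6, -0.7, -0.1]
opening: 0.003
grasp_force: 0.0
```

```bash
python3 -c "
from h import *
st((1,42,99))"
```

```text
t 5.2 heater mm [ -0.6  42.3 100. ] F [-0.9  0.  -0.1] q [0.28 0.15 1.99 0.29 0.73 0.79]
tool axes in heater
 [[ 0.939  0.003  0.343]
 [ 0.002 -1.     0.001]
 [ 0.343  0.    -0.939]]
(1, 42, 99) -> [1.2 0.4 1.5]
```

Emit:
{"method": "jog_arm", "body": {"series": [[[0, 0, 1, 0, 0, 0, 0], [-0.3, 0, 0.9, 0, 0, 0, 0], [-0.3, 0, 0.9, 0, 0, 0, 0], [0, 0, 0, 0, 0, 0, 0], [0, 0, 0, 0, 0, 0, 0], [0, 0, 0, 0, 0, 0, 0], [0, 0, 0, 0, 0, 0, 0], [0, 0, 0, 0, 0, 0, 0], [0, 0, 0, 0, 0, 0, 0], [0, 0, 0, 0, 0, 0, 0]]]}}

```text
time_s: 6.2
eef_pos: [0.474, 0.324, 0.0975]
eef_rot: [-0.074, 0.892, 0.417, 0.158]
wrist_force: [-2.8, -1.8, 5.1]
opening: -0.003
grasp_force: 2.6
```

```bash
python3 -c "
from h import *
st((1,42,99))
c=ctrl.camera('side');P,_=pts(c);f=np.load('hf.npz')
cv2.imwrite('pics/p2.png',cv2.resize(c['frame'][220:300,270:370],(800,600)[:2],interpolation=cv2.INTER_CUBIC))"
```

```text
t 6.2 heater mm [-0.2 42.3 97.5] F [-3.2  1.   5.1] q [0.28 0.15 1.99 0.29 0.73 0.79]
tool axes in heater
 [[ 0.939  0.003  0.343]
 [ 0.003 -1.     0.001]
 [ 0.343  0.    -0.939]]
(1, 42, 99) -> [ 1.6  0.3 -1. ]
```

View pics/p2.png

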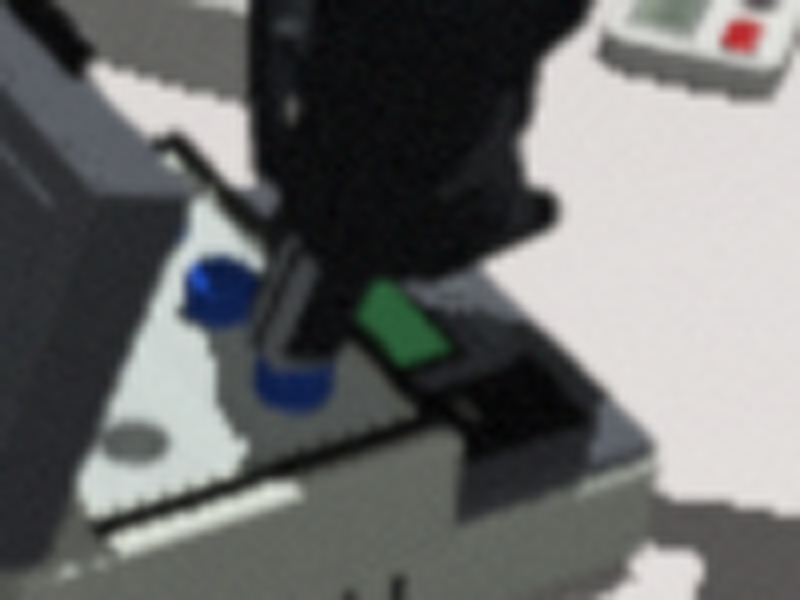

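The tip presses on the proud cap at (295,375), which now sits about level with its neighbour at (220,290). I'll press a little more to confirm the hard stop.

Emit:
{"method": "jog_arm", "body": {"series": [[[-0.3, 0, 0.9, 0, 0, 0, 0], [0, 0, 0, 0, 0, 0, 0], [-0.3, 0, 0.9, 0, 0, 0, 0], [0, 0, 0, 0, 0, 0, 0], [0, 0, 0, 0, 0, 0, 0], [0, 0, 0, 0, 0, 0, 0], [0, 0, 0, 0, 0, 0, 0], [0, 0, 0, 0, 0, 0, 0], [0, 0, 0, 0, 0, 0, 0], [0, 0, 0, 0, 0, 0, 0]]]}}

```text
time_s: 7.25
eef_pos: [0.4742, 0.3242, 0.0971]
eef_rot: [-0.074, 0.892, 0.417, 0.158]
wrist_force: [-11.0, -8.2, 20.1]
opening: -0.001
grasp_force: 10.1
```

```bash
python3 -c "
from h import *
st((1,42,99))"
```

```text
t 7.25 heater mm [ 0.1 42.2 97.1] F [-13.4   3.1  20.1] q [0.28 0.16 1.99 0.29 0.73 0.79]
tool axes in heater
 [[ 0.939  0.003  0.344]
 [ 0.003 -1.     0.001]
 [ 0.344  0.001 -0.939]]
(1, 42, 99) -> [ 1.5  0.2 -1.5]
```

The force rose to about 24 N with hardly any travel, so the tube is home on its hard stop. Now I retreat up and straighten the tool.

Emit:
{"method": "jog_arm", "body": {"series": [[[5, 0, -14, 0, 0, 0, 0], [14, 0, -38, 0, 0, 0, 0], [14, 0, -38, 0, 0, 0, 0], [14, 0, -38, 0, 0, 0, 0], [14, 0, -38, 0, 0, 0, 0], [0, 0, 0, 0, -0.12, 0, 0], [0, 0, 0, 0, -0.12, 0, 0], [0, 0, 0, 0, -0.11, 0, 0], [0, 0, 0, 0, 0, 0, 0], [0, 0, 0, 0, 0, 0, 0]]]}}

```text
time_s: 8.25
eef_pos: [0.4739, 0.3249, 0.271]
eef_rot: [-0.001, 0.906, 0.424, 0.0]
wrist_force: [-1.2, -0.4, -1.0]
opening: 0.0
grasp_force: 0.0
```

```bash
python3 -c "
from h import *
st((112,0,270),(112,0,188))
c=ctrl.camera('top');P,_=pts(c)
m=cv2.inRange(cv2.cvtColor(c['frame'],cv2.COLOR_BGR2HSV),(100,120,80),(125,255,255))
m[:180]=0;m[295:]=0;m[:,:165]=0;m[:,290:]=0
n,l,s,ce=cv2.connectedComponentsWithStats(m)
for i in range(1,n):
  if s[i,4]>8: print(ce[i],np.median(P[l==i],0).round(4))
"
```

```text
t 8.25 heater mm [  0.4  42.9 271. ] F [-1.   0.7 -1. ] q [0.39 0.15 1.56 0.   1.43 1.09]
tool axes in heater
 [[ 1.     0.004  0.001]
 [ 0.004 -1.     0.001]
 [ 0.001 -0.001 -1.   ]]
(112, 0, 270) -> [111.4  43.3   1. ]
(112, 0, 188) -> [111.4  43.4  83. ]
[227.0625 214.8125] [0.5674 0.3052 0.0949]
[241.2244898  227.14285714] [0.5363 0.2668 0.095 ]
[230.3877551  239.10204082] [0.504  0.2944 0.0953]
```

Emit:
{"method": "jog_arm", "body": {"series": [[[37, 14, 0, 0, 0, 0, 0], [37, 14, 0, 0, 0, 0, 0], [37, 15, 0, 0, 0, 0, 0], [1, 0, 0, 0, 0, 0, 0], [0, 0, 25, 0, 0, 0, 0], [0, 0, 25, 0, 0, 0, 0], [0, 0, 20, 0, 0, 0, 0], [0, 0, 13, 0, 0, 0, 0], [0, 0, 0, 0, 0, 0, 0], [0, 0, 0, 0, 0, 0, 0]]]}}

```text
time_s: 9.3
eef_pos: [0.5791, 0.3825, 0.1904]
eef_rot: [-0.0, 0.906, 0.423, 0.001]
wrist_force: [-0.4, 0.5, 0.2]
opening: 0.001
grasp_force: 0.0
```

```bash
python3 -c "
from h import *
st()
for h in (1.17,1.0,.8,.6,.4,.2,.1,0):
  s=104; print(h,[round(x,1) for x in (11+88.5-s*np.cos(h)+31*np.sin(h),88.5+s*np.sin(h)+31*np.cos(h))])
cv2.imwrite('pics/p3.png',cv2.resize(ctrl.camera('side')['frame'][130:330,200:400],(600,600),interpolation=cv2.INTER_CUBIC))"
```

```text
t 9.3 heater mm [112.2  -0.4 190.4] F [0.1 0.6 0.2] q [0.41 0.47 1.32 0.   1.35 1.11]
tool axes in heater
 [[ 1.     0.003  0.001]
 [ 0.003 -1.    -0.   ]
 [ 0.001  0.    -1.   ]]
1.17 [np.float64(87.5), np.float64(196.4)]
1.0 [np.float64(69.4), np.float64(192.8)]
0.8 [np.float64(49.3), np.float64(184.7)]
0.6 [np.float64(31.2), np.float64(172.8)]
0.4 [np.float64(15.8), np.float64(157.6)]
0.2 [np.float64(3.7), np.float64(139.5)]
0.1 [np.float64(-0.9), np.float64(129.7)]
0 [np.float64(-4.5), np.float64(119.5)]
```

View pics/p3.png

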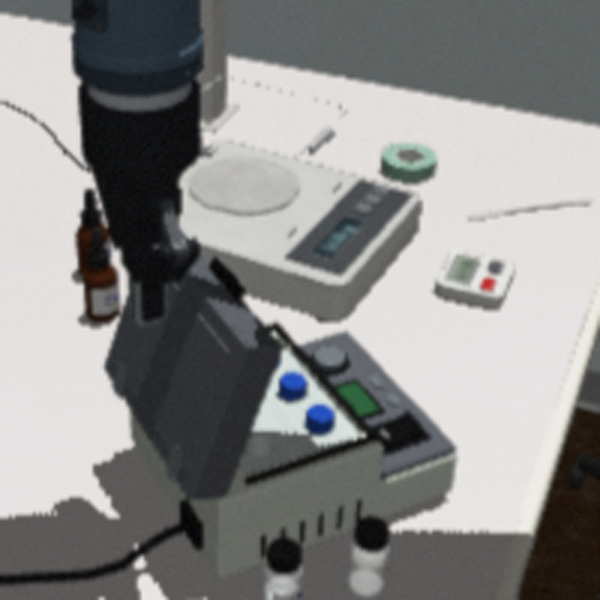

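The fingers stand behind the lid's outer face near its top edge, at (150,300), and both visible caps (292,385) and (320,418) are level. Now I push the lid.

Emit:
{"method": "jog_arm", "body": {"series": [[[-12, 0, 0, 0, 0, 0, 0], [-10, 0, 0, 0, 0, 0, 0], [-9, 0, 0, 0, 0, 0, 0], [-9, 0, 1, 0, 0, 0, 0], [-9, 0, 2, 0, 0, 0, 0], [-9, 0, 3, 0, 0, 0, 0], [-9, 0, 4, 0, 0, 0, 0], [-9, 0, 5, 0, 0, 0, 0], [0, 0, 0, 0, 0, 0, 0], [0, 0, 0, 0, 0, 0, 0]]]}}

```text
time_s: 10.35
eef_pos: [0.5298, 0.324, 0.1739]
eef_rot: [-0.0, 0.906, 0.423, -0.001]
wrist_force: [0.2, 0.8, -0.2]
opening: 0.002
grasp_force: 0.0
```

```bash
python3 -c "
from h import *
st((16,0,156),(4,0,138),(-5,0,119))"
```

```text
t 10.35 heater mm [ 35.7  -0.4 173.9] F [ 0.8  0.4 -0.2] q [ 0.36  0.34  1.54 -0.    1.27  1.06]
tool axes in heater
 [[ 1.     0.002 -0.001]
 [ 0.002 -1.     0.001]
 [-0.001 -0.001 -1.   ]]
(16, 0, 156) -> [-19.7  -0.4  17.9]
(4, 0, 138) -> [-31.7  -0.4  35.9]
(-5, 0, 119) -> [-40.7  -0.4  54.9]
```

Emit:
{"method": "jog_arm", "body": {"series": [[[-7, 0, 6, 0, 0, 0, 0], [-7, 0, 6, 0, 0, 0, 0], [-6, 0, 6, 0, 0, 0, 0], [-5, 0, 7, 0, 0, 0, 0], [-4, 0, 7, 0, 0, 0, 0], [-3, 0, 6, 0, 0, 0, 0], [-3, 0, 5, 0, 0, 0, 0], [-3, 0, 4, 0, 0, 0, 0], [0, 0, 0, 0, 0, 0, 0], [0, 0, 0, 0, 0, 0, 0]]]}}

```text
time_s: 11.35
eef_pos: [0.5056, 0.2953, 0.1271]
eef_rot: [-0.0, 0.906, 0.423, -0.0]
wrist_force: [-0.7, 0.3, -0.5]
opening: -0.0
grasp_force: 0.0
```

```bash
python3 -c "
from h import *
st((-5,0,119))"
```

```text
t 11.35 heater mm [ -1.8  -0.4 127.1] F [-0.2  0.8 -0.5] q [0.33 0.32 1.67 0.   1.16 1.02]
tool axes in heater
 [[ 1.     0.003 -0.   ]
 [ 0.003 -1.     0.   ]
 [-0.    -0.    -1.   ]]
(-5, 0, 119) -> [-3.2 -0.4  8.1]
```

Press down gently onto the gasket.

Emit:
{"method": "jog_arm", "body": {"series": [[[-1, 0, 3, 0, 0, 0, 0], [-1, 0, 3, 0, 0, 0, 0], [-1, 0, 2, 0, 0, 0, 0], [0, 0, 1, 0, 0, 0, 0], [0, 0, 1, 0, 0, 0, 0], [0, 0, 0, 0, 0, 0, 0], [0, 0, 0, 0, 0, 0, 0], [0, 0, 0, 0, 0, 0, 0], [0, 0, 0, 0, 0, 0, 0], [0, 0, 0, 0, 0, 0, 0]]]}}

```text
time_s: 12.35
eef_pos: [0.5038, 0.2928, 0.1179]
eef_rot: [0.0, 0.906, 0.423, -0.0]
wrist_force: [-2.3, -0.9, 6.7]
opening: 0.004
grasp_force: 3.1
```

```bash
python3 -c "
from h import *
st()
cv2.imwrite('pics/p4.png',cv2.resize(ctrl.camera('side')['frame'][150:330,220:400],(600,600),interpolation=cv2.INTER_CUBIC))"
```

```text
t 12.35 heater mm [ -4.9  -0.7 117.9] F [-2.2  1.1  6.7] q [ 0.32  0.32  1.68 -0.    1.14  1.02]
tool axes in heater
 [[ 1.     0.003 -0.   ]
 [ 0.003 -1.    -0.   ]
 [-0.     0.    -1.   ]]
```

View pics/p4.png

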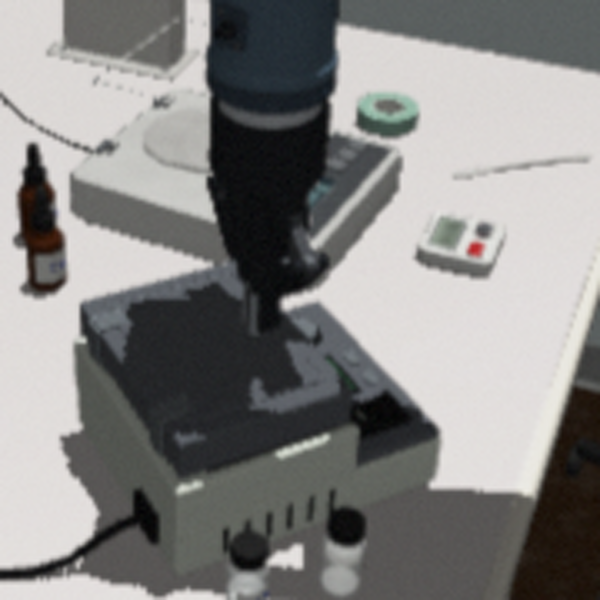

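The lid is shut: its top is level at (260,370), with about 7 N on the gasket. Next is the rocker, with its near half at heater (-80, 51).

Emit:
{"method": "jog_arm", "body": {"series": [[[0, 0, -8, 0, 0, 0, 0], [0, 0, -24, 0, 0, 0, 0], [-25, -17, 0, 0, 0, 0, 0], [-26, -17, 0, 0, 0, 0, 0], [-26, -17, 0, 0, 0, 0, 0], [0, 0, 30, 0, 0, 0, 0], [0, 0, 30, 0, 0, 0, 0], [0, 0, 17, 0, 0, 0, 0], [0, 0, 0, 0, 0, 0, 0], [0, 0, 0, 0, 0, 0, 0]]]}}

```text
time_s: 13.4
eef_pos: [0.4155, 0.2667, 0.0726]
eef_rot: [-0.0, 0.906, 0.423, -0.0]
wrist_force: [0.8, 0.0, 0.1]
opening: -0.0
grasp_force: 0.0
```

```bash
python3 -c "
from h import *
st((-82,51,61))
a=ctrl.camera('side')['frame'][210:310,260:380];b=ctrl.camera('top')['frame'][180:300,170:290]
cv2.imwrite('pics/p5.png',np.hstack([cv2.resize(x,(400,400),interpolation=cv2.INTER_CUBIC) for x in(a,b)]))"
```

```text
t 13.4 heater mm [-81.7  50.2  72.6] F [ 0.6 -0.6  0.1] q [0.33 0.21 1.93 0.   1.   1.03]
tool axes in heater
 [[ 1.     0.003 -0.   ]
 [ 0.003 -1.     0.   ]
 [-0.    -0.    -1.   ]]
(-82, 51, 61) -> [-0.3 -0.8 11.6]
```

View pics/p5.png

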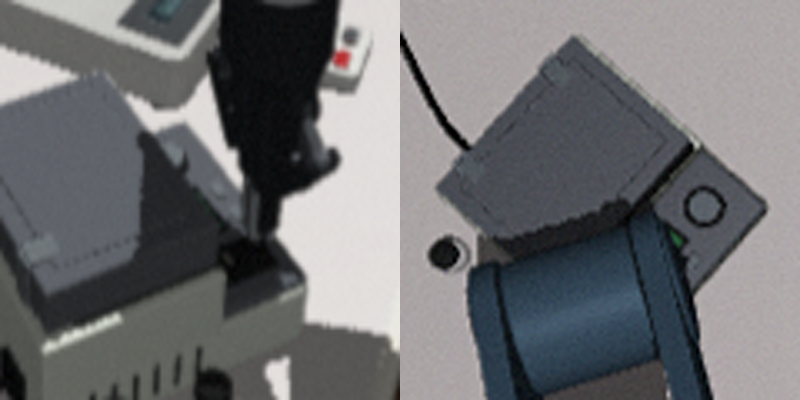

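The lid lies flat, and the fingers stand over the rocker's near half at side (258,235). Pressing now.

Emit:
{"method": "jog_arm", "body": {"series": [[[0, 0, 3, 0, 0, 0, 0], [0, 0, 3, 0, 0, 0, 0], [0, 0, 2, 0, 0, 0, 0], [0, 0, 1.5, 0, 0, 0, 0], [0, 0, 1.5, 0, 0, 0, 0], [0, 0, 1, 0, 0, 0, 0], [0, 0, 0, 0, 0, 0, 0], [0, 0, 0, 0, 0, 0, 0], [0, 0, 0, 0, 0, 0, 0], [0, 0, 0, 0, 0, 0, 0]]]}}

```text
time_s: 14.5
eef_pos: [0.4152, 0.2665, 0.0604]
eef_rot: [0.0, 0.906, 0.423, -0.0]
wrist_force: [-2.7, -3.0, 5.1]
opening: 0.001
grasp_force: 2.7
```

```bash
python3 -c "
from h import *
st((-82,51,60))"
```

```text
t 14.5 heater mm [-82.   50.2  60.4] F [-4.   0.1  5.1] q [ 0.33  0.24  1.93 -0.    0.97  1.03]
tool axes in heater
 [[ 1.     0.003 -0.001]
 [ 0.003 -1.     0.   ]
 [-0.001 -0.    -1.   ]]
(-82, 51, 60) -> [ 0.  -0.8  0.4]
```

Emit:
{"method": "jog_arm", "body": {"series": [[[0, 0, 0.7, 0, 0, 0, 0], [0, 0, 0, 0, 0, 0, 0], [0, 0, 0.7, 0, 0, 0, 0], [0, 0, 0, 0, 0, 0, 0], [0, 0, 0, 0, 0, 0, 0], [0, 0, 0, 0, 0, 0, 0], [0, 0, 0, 0, 0, 0, 0], [0, 0, 0, 0, 0, 0, 0], [0, 0, 0, 0, 0, 0, 0], [0, 0, 0, 0, 0, 0, 0]]]}}

```text
time_s: 15.5
eef_pos: [0.4153, 0.2665, 0.0602]
eef_rot: [0.0, 0.906, 0.423, -0.0]
wrist_force: [-8.0, -5.8, 18.1]
opening: -0.002
grasp_force: 9.2
```

```bash
python3 -c "
from h import *
st((-82,51,60))"
```

```text
t 15.5 heater mm [-82.   50.2  60.2] F [-9.6  2.4 18.1] q [ 0.33  0.24  1.93 -0.    0.97  1.03]
tool axes in heater
 [[ 1.     0.003 -0.001]
 [ 0.003 -1.    -0.   ]
 [-0.001  0.    -1.   ]]
(-82, 51, 60) -> [-0.  -0.8  0.2]
```

The travel stopped hard at z = 60.2 mm, so the rocker is fully over. Up and across to the start key.

Emit:
{"method": "jog_arm", "body": {"series": [[[0, 0, -6, 0, 0, 0, 0], [0, 0, -20, 0, 0, 0, 0], [5, 33, 0, 0, 0, 0, 0], [5, 33, 0, 0, 0, 0, 0], [5, 33, 0, 0, 0, 0, 0], [0, 0, 8, 0, 0, 0, 0], [0, 0, 5, 0, 0, 0, 0], [0, 0, 0, 0, 0, 0, 0], [0, 0, 0, 0, 0, 0, 0], [0, 0, 0, 0, 0, 0, 0]]]}}

```text
time_s: 16.5
eef_pos: [0.5002, 0.2153, 0.0719]
eef_rot: [-0.0, 0.906, 0.424, -0.0]
wrist_force: [-0.4, 0.8, -0.3]
opening: 0.002
grasp_force: 0.0
```

```bash
python3 -c "
from h import *
st((-67,-49,60))
a=ctrl.camera('side')['frame'][200:310,250:380];b=ctrl.camera('top')['frame'][180:300,170:290]
cv2.imwrite('pics/p6.png',np.hstack([cv2.resize(x,(400,400),interpolation=cv2.INTER_CUBIC) for x in(a,b)]))"
```

```text
t 16.5 heater mm [-66.5 -47.8  71.9] F [ 0.4  0.8 -0.3] q [0.19 0.31 1.8  0.   1.03 0.88]
tool axes in heater
 [[ 1.     0.004 -0.   ]
 [ 0.004 -1.     0.   ]
 [-0.    -0.    -1.   ]]
(-67, -49, 60) -> [-0.5  1.2 11.9]
```

View pics/p6.png

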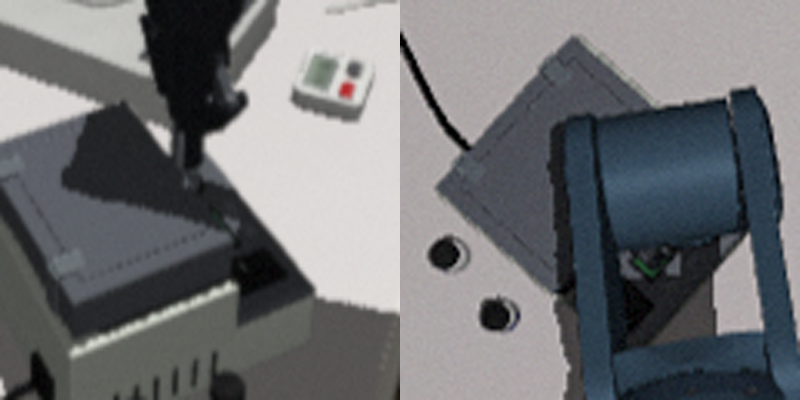

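The lid is flat and the fingers stand over the start key at side (190,180). I press, hold briefly and release.

Emit:
{"method": "jog_arm", "body": {"series": [[[-0.5, 1, 4, 0, 0, 0, 0], [0, 0, 3, 0, 0, 0, 0], [0, 0, 2, 0, 0, 0, 0], [0, 0, 2, 0, 0, 0, 0], [0, 0, 1.2, 0, 0, 0, 0], [0, 0, 0.6, 0, 0, 0, 0], [0, 0, 0, 0, 0, 0, 0], [0, 0, 0, 0, 0, 0, 0], [0, 0, 0, 0, 0, 0, 0], [0, 0, 0, 0, 0, 0, 0]]]}}

```text
time_s: 17.6
eef_pos: [0.5012, 0.2136, 0.0596]
eef_rot: [-0.0, 0.906, 0.423, -0.0]
wrist_force: [-3.3, -0.7, 7.7]
opening: 0.002
grasp_force: 3.5
```

```bash
python3 -c "
from h import *
st((-67,-49,60))"
```

```text
t 17.6 heater mm [-67.1 -49.7  59.6] F [-2.7  2.1  7.7] q [ 0.18  0.34  1.8  -0.    1.    0.88]
tool axes in heater
 [[ 1.     0.003 -0.   ]
 [ 0.003 -1.     0.   ]
 [-0.    -0.    -1.   ]]
(-67, -49, 60) -> [ 0.1 -0.7 -0.4]
```

The key is fully down (z = 59.6 mm, 8 N). Releasing, then withdrawing up and away.

Emit:
{"method": "jog_arm", "body": {"series": [[[0, 0, -4, 0, 0, 0, 0], [0, 0, -20, 0, 0, 0, 0], [0, 0, -40, 0, 0, 0, 0], [0, 0, -40, 0, 0, 0, 0], [0, 0, -40, 0, 0, 0, 0], [-40, 15, 0, 0, 0, 0, 0], [-40, 15, 0, 0, 0, 0, 0], [-40, 15, 0, 0, 0, 0, 0], [-40, 15, 0, 0, 0, 0, 0], [0, 0, 0, 0, 0, 0, 0]]]}}

```text
time_s: 18.6
eef_pos: [0.4435, 0.0488, 0.203]
eef_rot: [0.001, 0.907, 0.421, -0.0]
wrist_force: [1.2, -0.2, -0.5]
opening: 0.001
grasp_force: 0.0
```

Run:
```python
from h import *
st()
f=np.load("hf.npz");R,o=f["R"],f["o"]
for n in("top","side"):
    c=ctrl.camera(n);P,_=pts(c);Q=P.reshape(-1,3).copy();Q[:,:2]=(Q[:,:2]-o)@R
    g=lambda x0,x1,y0,y1:np.median(Q[(Q[:,0]>x0)&(Q[:,0]<x1)&(Q[:,1]>y0)&(Q[:,1]<y1)&(Q[:,2]<.15)],0).round(4)
    print(n,"lid front",g(-.02,0,-.06,.06),"lid rear",g(.06,.08,-.06,.06))
    print("key",g(-.074,-.06,-.056,-.042),"rock near",g(-.085,-.074,.044,.058),"far",g(-.064,-.053,.044,.058))
    cv2.imwrite(f'pics/f_{n}.png',c["frame"])
```

```text
t 18.6 heater mm [-230.4 -111.6  203. ] F [ 0.7 -1.1 -0.5] q [-0.16 -0.09  1.95 -0.    1.28  0.55]
tool axes in heater
 [[ 1.    -0.002 -0.001]
 [-0.002 -1.    -0.001]
 [-0.001  0.001 -1.   ]]
top lid front [-0.0102  0.0005  0.1218] lid rear [ 0.0699 -0.0005  0.1223]
key [-0.0667 -0.0495  0.0634] rock near [-0.0796  0.0508  0.0617] far [-0.0588  0.0513  0.0644]
side lid front [-0.0091  0.0053  0.1208] lid rear [0.0701 0.0038 0.1208]
key [-0.0714 -0.0497  0.0637] rock near [-0.08    0.0507  0.06  ] far [-0.0558  0.0521  0.063 ]
```

The lid is level, the key is back up, and the rocker's near half is low with its far half up. Handing in.

```bash
python3 -c "
from h import *
print(ctrl.hand_in())"
```

```text
the job is handed in; nothing more can be done
None
```

I handed the job in at about 19 s: the tube was pressed home, the lid shut, the rocker rocked over, and the start key pressed and released; hand-in returned no verdict, but the last camera readings showed lid, rocker and key as required, and the tube had reached its hard stop before the lid covered it.

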